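Load a piston pin into a sprung checking fixture

ROBOT

A 6-joint arm with a two-finger parallel gripper is mounted at the origin on the work surface. World frame = base frame: x ahead of the robot, y to its left, z up, the work surface at z = 0. Lengths are in m, angles in rad, forces in N, time in s.
With the tool pointing down it reaches from about 0.325 to 0.85 m from the base axis. Payload 4.4 kg.
Tool frame: the origin (TCP) lies at the very end of the fingers, on their centre line; the grasp point (between the pads) lies 19 mm behind it; z points along the fingers, y is the direction in which the jaws open and shut (so a half turn about z gives the same grasp; the last joint's range is limited). The gripper opens to 94 mm and grips with 3 to 60 N. Pads are 16 mm wide; open, the fingers measure 119 mm over their backs; the gripper's body (75 mm by 177 mm) begins 78 mm behind the grasp point.
Start: joints at [1.117, 0.207, 1.542, -0, 1.393, -0.15], TCP at [0.172, 0.549, 0.205] pointing down, gripper open.
Joint ranges: [-2.73, 2.73], [-0.86, 2.22], [0.23, 2.46], [-1.11, 4.25], [0.08, 2.63], [-2.82, 2.82]. Speed limits (rad/s): [2.79, 2.79, 3.14, 3.14, 3.14, 3.14].

INTERFACE

Orientations are given as a unit quaternion [x, y, z, w].
In Python, from station import get_state, cams, order gives the robot as it stands.
- The arm moves only by the shell command python3 -m pendant 'ROWS' [FORCE]. ROWS is JSON, a list of rows, each a list of 7 numbers: the finger opening in m, from 0 to 0.094, then the shift along the tool's x, y, z in m, then the turn, a rotation vector about the tool's x, y, z in rad. A call has 1 to 20 rows; each row shifts and turns the commanded pose from where the row before left it, along the tool's axes as they then stand; what a row does not reach is not made up. A row lasts 1/10 s, in which the tool goes at most 50 mm and 8.59 degrees, less where a joint would pass 70% of its speed; a pose out of reach is approached as far as the arm can. A call is refused whole if a number of a shift passes 0.05 or a number of a turn 0.15, either way. A call with a gripper value outside its range is refused whole. The fingers move at their own pace and stop on an object; FORCE is the grip in N (left out, the last holds). Time passes only in rows, so rows that do not move let the fingers close. It gives the time, the measured TCP pose, the force and the opening at its end, in the units of the state.
- get_state(): the state, without advancing time (a new reading comes with each control period).
- cams.get_image(name): name is "side" or "top" or "wrist"; returns the picture (400x640x3 uint8, red, green, blue); there is no depth.
- cams.camera_params(name): a dict with "K" (3x3 intrinsics, pixels), "k1" (the pictures are not rectified: a ray, as slopes to the right and down, at radius r is drawn at 1 + k1 r^2 times it, then the intrinsics apply), "camera_from_world" (4x4, takes a point from world to camera coordinates). Camera axes: x right, y up, looking along -z (the intrinsics and any distortion apply to the point x, -y, -z); pixel columns grow to the right and rows downward; lengths in m; the calibration is good to about 2 mm. A picture is of the moment at which its call begins: read the wrist's pose just before it. camera_params takes no time and is no camera call; for the wrist camera it gives the pose at the moment of the call.
- order.hand_in(): hands the job in, once; it reports no verdict.
Trained networks look in the newest picture that a camera, given by its name, has taken for a name from the list of things; names that differ only in an ending like _2 or _b are one class to them, and where a whole thing is asked for, a point or a joint stands for the part that bears it (a point fixed in the world has none). Each returns a list of dicts, best first, with "conf" (0 to 1); they miss things now and then, are a little off and sometimes report something else, mostly with a low value. They report only what shows in the picture. A call takes as long as a camera call. They do not tell look-alikes from the thing itself.
- cams.search_frame(label, camera): "box" ([left, top, width, height] in pixels, round what is visible of it).
- cams.trace(label, camera): "region" (400x640 bool, what is visible of it) and "box" ([left, top, width, height] in pixels, round what is visible of it).
- cams.tip_of(label, camera): "xy" ([column, row] in pixels: a listed point, or the origin of a listed thing).
The state is a dict: "t": time; "qpos": joint angles; "joint_vel": joint speeds; "effort": joint torques, N m; "tcp_pos": TCP position; "eef_rot": TCP orientation; "ft_force": force on the tool from outside, world axes, zero at the start; "moment": the same for the moment, N m; "width": finger opening in m.
Only numpy, scipy, OpenCV 4.12 (cv2) and the standard library are available. Lean on these libraries where they do the work, as an engineer would, in place of code of your own. Each camera call takes 0.05 s, during which the arm holds its last target.

TASK

Put the longer of the two piston pins from the wooden rack into the grey checking fixture: hold it sloping, push its lower end against the spring plunger, and while the spring is pressed in tip the other end down behind the fixed stop. Leave the pin lying fully home in both V supports, held between plunger and stop, and leave the shorter pin in the rack.

Things in the scene. Friction and masses are not known exactly. Their poses are not given: they have to be found in the camera images.
- long_pin_center (a point): Centre of the longer piston pin: steel cylinder, 38 mm diameter, 100 mm long, ends alike, 0.4 to 0.6 kg. x: its long axis. It lies level in one of two places (100 mm apart) of a plywood rack (130 x 200 mm, 10 mm thick), on two wooden V supports, centre 43 mm above the bench. The supports stand 24 to 32 mm from the middle of the place, leaving the pin's middle free for fingers (33 mm to the board).
- short_pin_center (a point): Centre of the shorter piston pin in the rack's other place: same 38 mm diameter, only 70 mm long. x: its long axis. It stays there.
- seat (a point): Pin centre when home in the fixed fixture, 45 mm above bench. x: level, from plunger (robot's side) to stop; z up. Stop: face x=+50 mm, 14 thick, 48 wide, top 3 above this point. Steel 45-degree V supports at x=-44..-32 and 32..44, up to 3 above, 33 to each side; between them free down to the base plate 33 below. Spring housing with flat dial: x=-114..-78, 56 wide, 27 above this point.
- plunger (a joint): Plunger travel in m: 0 free, 0.012 with the pin home, 0.034 fully in; moves towards seat -x. Steel disc face, 32 mm diameter, at seat height, at seat x=-38 mm when free (88 mm from the stop). Pushes back 3 N at 0, 6 N at 0.012, 11.5 N at 0.034, returns by itself. The sloping pin is up to 107 mm long measured level, so press in about 0.022 to 0.030 to clear the stop when tipping.
Things that resemble listed ones, but are neither listed nor needed, are in the scene too. Leave any blue or turquoise look-alike of the part that bears long_pin_center alone.

How it is judged:
By the outcome, as a careful person would: the job done as asked, in the order asked, and still so for the second after the job is handed in, with the robot touching nothing.
It also fails if it takes over 48 s, if anything falls off the work surface, if the arm or the gripper's body presses on something with over 40 N, if the wrist force passes 120 N, or if a joint passes its speed limit or range.

## Working session

There is one attempt and no reset: what is moved stays moved. The work goes in short steps, Python scripts to look and compute and a shell command to move; the robot and the scene stay as the last step left them, time stands still between calls to the robot, and variables do not carry over. Pictures are saved under pics/ and viewed, and the job is handed in when it is done.

```bash
ls; mkdir -p pics; python3 - <<'E'
from station import get_state, cams, order
import cv2,numpy as np
print(get_state())
for n in ["side","top","wrist"]:
    im=cams.get_image(n); cv2.imwrite(f"pics/a_{n}.png",im[:,:,::-1])
    p=cams.camera_params(n); print(n,p["K"],p["k1"],np.round(p["camera_from_world"],3).tolist())
    for l in ["long_pin_center","short_pin_center","seat","plunger"]:
        try:print(l,cams.tip_of(l,n))
        except Exception as e: print(l,e)
print(get_state()["t"])
E
```

```text
pics
{'t': 0.0, 'qpos': array([ 1.11653945e+00,  2.07403693e-01,  1.54290514e+00, -6.33802900e-06,
        1.39347294e+00, -1.50515940e-01]), 'joint_vel': array([-0.00132914, -0.00121977,  0.00031019,  0.00112903,  0.00247596,
       -0.00128176]), 'effort': array([-3.72039258e-04, -3.70882380e+01, -2.81416583e+01,  6.98611233e-02,
        3.60323384e-02, -1.85914173e-04]), 'tcp_pos': array([0.17165425, 0.54796519, 0.2043232 ]), 'eef_rot': array([ 1.51286690e-01,  9.88489322e-01, -1.04582273e-03, -3.22980550e-04]), 'ft_force': array([ 0.75264248, -0.69414402,  0.17676597]), 'moment': array([ 0.02424245, -0.01386298, -0.04182301]), 'width': 0.09386582745136554}
side [[425.87031875   0.         319.2307587 ]
 [  0.         425.87031875 200.50548415]
 [  0.           0.           1.        ]] -0.057123230994229515 [[0.988, -0.154, -0.024, -0.489], [0.111, 0.588, 0.801, -0.149], [-0.109, -0.794, 0.598, -0.881], [0.0, 0.0, 0.0, 1.0]]
long_pin_center [{'xy': [259.1, 190.8], 'conf': 0.94}, {'xy': [263.8, 162.5], 'conf': 0.94}, {'xy': [337.7, 144.8], 'conf': 0.92}, {'xy': [320.2, 171.1], 'co
[... 481 characters left out ...]
nf': 0.97}, {'xy': [191.2, 247.6], 'conf': 0.68}, {'xy': [175.0, 155.7], 'conf': 0.59}, {'xy': [257.4, 261.6], 'conf': 0.56}]
short_pin_center [{'xy': [292.1, 186.7], 'conf': 0.72}]
seat [{'xy': [448.2, 168.1], 'conf': 0.76}]
plunger it knows: long_pin_center, seat, short_pin_center
wrist [[344.97841498   0.         326.20825575]
 [  0.         344.97841498 192.70892173]
 [  0.           0.           1.        ]] -0.047532960100970925 [[0.3, 0.954, -0.001, -0.574], [-0.915, 0.288, -0.284, 0.029], [-0.271, 0.086, 0.959, -0.393], [0.0, 0.0, 0.0, 1.0]]
long_pin_center [{'xy': [229.1, 375.1], 'conf': 0.76}]
short_pin_center []
seat []
plunger it knows: long_pin_center, seat, short_pin_center
0.6
```

View pics/a_top.png

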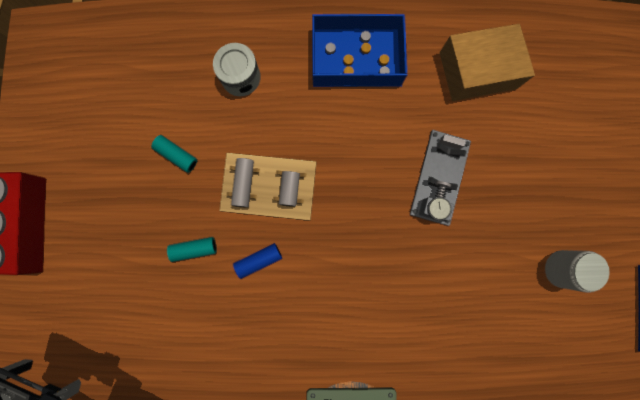

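View pics/a_side.png

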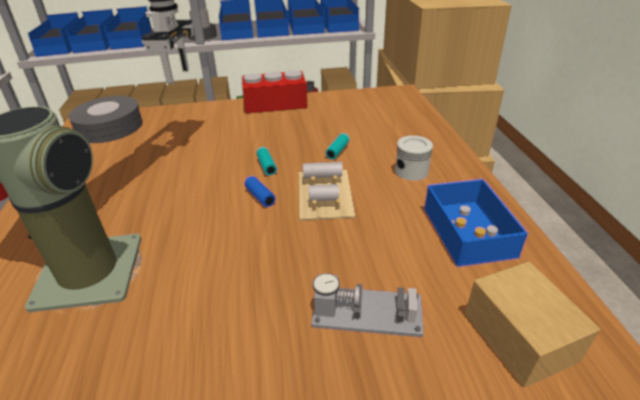

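```bash
python3 - <<'E'
import cv2
im=cv2.imread("pics/a_top.png")
cv2.imwrite("pics/b_top.png",cv2.resize(im[120:300,140:340],None,fx=3,fy=3,interpolation=cv2.INTER_CUBIC))
cv2.imwrite("pics/b_top2.png",cv2.resize(im[100:250,360:560],None,fx=4,fy=4,interpolation=cv2.INTER_CUBIC))
im=cv2.imread("pics/a_side.png")
cv2.imwrite("pics/b_side.png",cv2.resize(im[120:260,220:400],None,fx=4,fy=4,interpolation=cv2.INTER_CUBIC))
cv2.imwrite("pics/b_side2.png",cv2.resize(im[230:400,280:480],None,fx=3.5,fy=3.5,interpolation=cv2.INTER_CUBIC))
E
```

```text
(no output)
```

View pics/b_top.png

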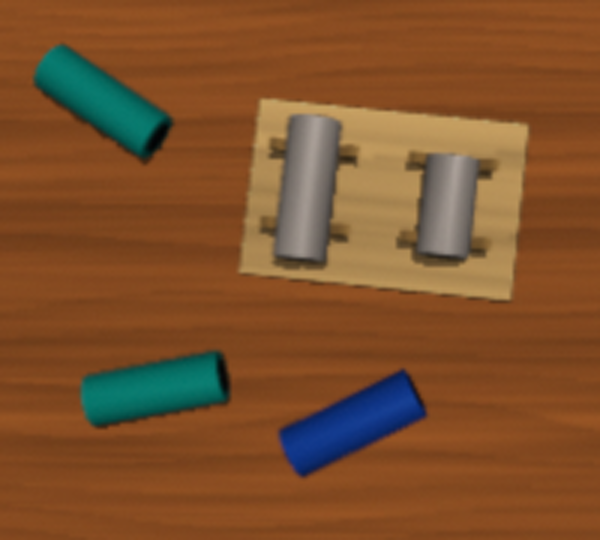

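View pics/b_top2.png

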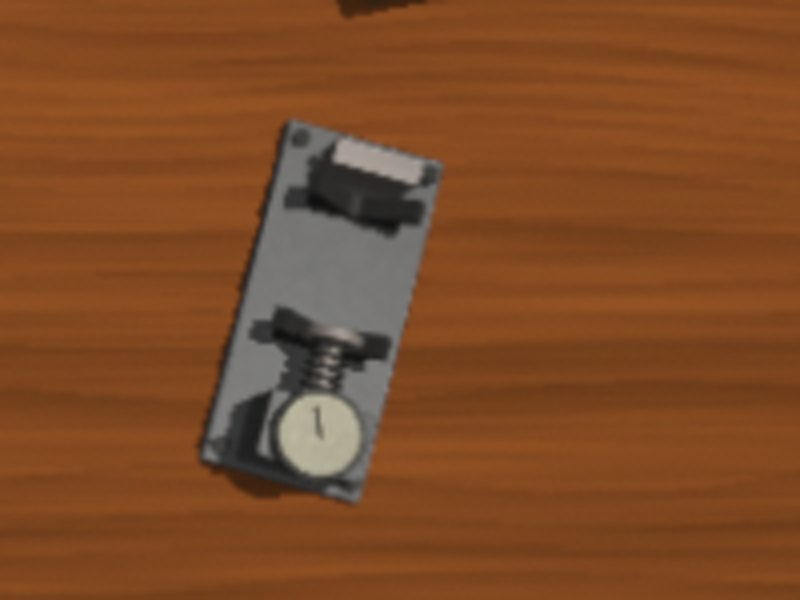

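View pics/b_side.png

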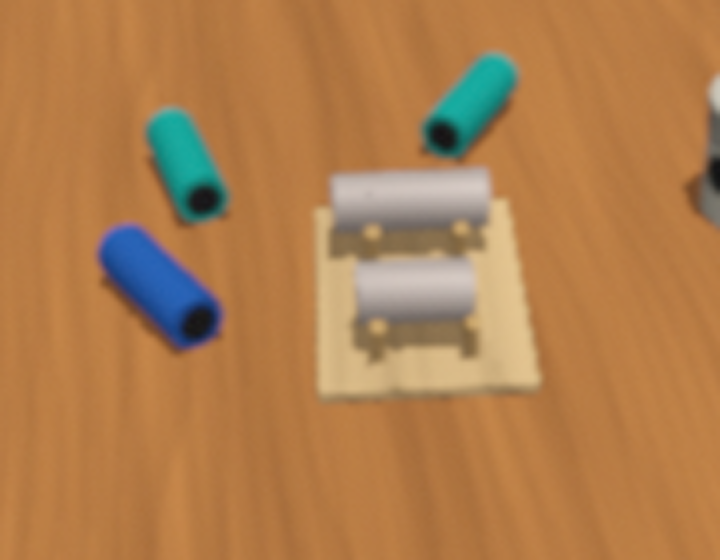

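View pics/b_side2.png

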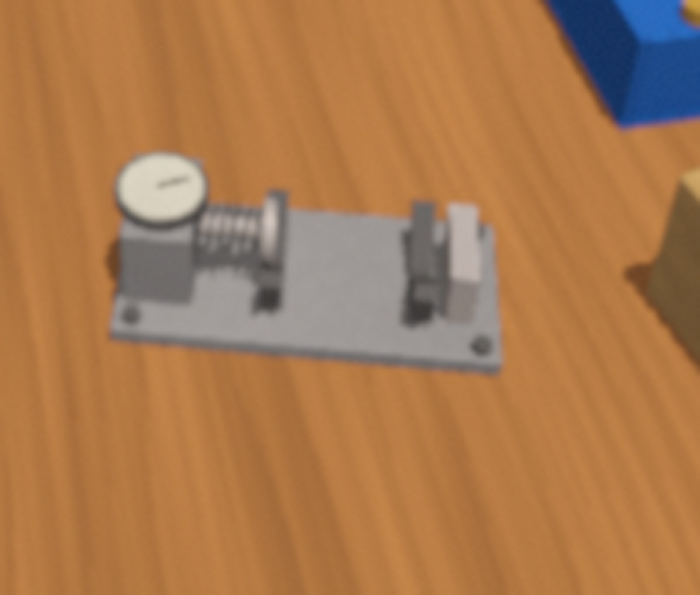

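```bash
cat > h.py <<'E'
import numpy as np,cv2
from scipy.spatial.transform import Rotation as R
from station import get_state,cams,order
def proj(P,p):
    P=np.atleast_2d(P); M=np.array(p["camera_from_world"]); c=P@M[:3,:3].T+M[:3,3]
    u=np.c_[c[:,0]/-c[:,2],-c[:,1]/-c[:,2]]; r2=(u**2).sum(1,keepdims=True)
    u=u*(1+p["k1"]*r2); K=np.array(p["K"]); return u@K[:2,:2].T+K[:2,2]
def unproj(px,p,z):
    px=np.atleast_2d(np.array(px,float)); K=np.array(p["K"]); d=(px-K[:2,2])/np.array([K[0,0],K[1,1]])
    u=d.copy()
    for _ in range(20): u=d/(1+p["k1"]*(u**2).sum(1,keepdims=True))
    M=np.array(p["camera_from_world"]); Rm=M[:3,:3]; C=-Rm.T@M[:3,3]
    ray=np.c_[u[:,0],-u[:,1],-np.ones(len(u))]@Rm
    return C+ray*((z-C[2])/ray[:,2])[:,None]
def cyl(x,y,z,yaw,pitch,L,r=.019):
    # pitch: +end up
    a=np.array([np.cos(yaw)*np.cos(pitch),np.sin(yaw)*np.cos(pitch),np.sin(pitch)])
    s=np.array([-np.sin(yaw),np.cos(yaw),0]); n=np.cross(a,s); t=np.linspace(0,2*np.pi,48)
    c=np.array([x,y,z])
    return np.vstack([c+e*L/2*a+r*(np.cos(t)[:,None]*s+np.sin(t)[:,None]*n) for e in(-1,1)])
def hullmask(pts,shape=(400,640),S=4):
    m=np.zeros((shape[0]*S,shape[1]*S),np.float32)
    h=cv2.convexHull((((pts+.5)*S)).astype(np.float32).reshape(-1,1,2)).astype(np.int32)
    cv2.fillPoly(m,[h],1.); return cv2.resize(m,shape[::-1],interpolation=cv2.INTER_AREA)
E
python3 - <<'E'
from h import *
from scipy.optimize import minimize
T=cams.camera_params("top");S=cams.camera_params("side")
masks={}
im=cams.get_image("top");
tr=cams.trace("long_pin_center","top")
print([(t["box"],round(t["conf"],2)) for t in tr])
for n,p in(("top",T),):
    M=[t["region"] for t in tr if abs(t["box"][0]+t["box"][2]/2-241)<10][0].astype(np.float32)
# side
im=cams.get_image("side"); tr=cams.trace("long_pin_center","side")
print([(t["box"],round(t["conf"],2)) for t in tr])
c=[t["region"] for t in tr if abs(t["box"][0]+t["box"][2]/2-321)<10 and t["box"][1]<170]
MS=c[0].astype(np.float32) if c else None
np.savez("m.npz",M=M,MS=MS if MS is not None else 0)
def cost(v,z=.043,both=0):
    P=cyl(v[0],v[1],z,v[2],0,.1); 
    f=((hullmask(proj(P,T))-M)**2).sum()
    if both and MS is not None: f+=((hullmask(proj(P,S))-MS)**2).sum()
    return f
c0=unproj([240.6,184.8],T,.043)[0]; e=unproj([[314/3+140,115/3+120],[301/3+140,262/3+120]],T,.06)
yaw=np.arctan2(*(e[0]-e[1])[1::-1]); print(c0,e,yaw)
for b in(0,1):
    r=minimize(cost,[c0[0],c0[1],yaw],args=(.043,b),method="Nelder-Mead",options=dict(initial_simplex=[[c0[0],c0[1],yaw],[c0[0]+.01,c0[1],yaw],[c0[0],c0[1]+.01,yaw],[c0[0],c0[1],yaw+.1]]))
    print(b,r.x,r.fun,M.sum())
corn=np.array([[288,120],[442,160],[358,502],[203,460]])/4+[360,100]
w=unproj(corn,T,.012); print("plate",w)
a=(w[0]+w[1])/2-(w[3]+w[2])/2; print("mid",w.mean(0),"yaw",np.arctan2(a[1],a[0]),np.linalg.norm(w[0]-w[1]),np.linalg.norm(w[0]-w[3]))
print("seat", unproj([448.2,168.1],T,.045),unproj([380.8,296.5],S,.045))
st=np.array([[332,165],[422,185],[340,141],[424,160]])/4+[360,100]; print("stop top",unproj(st,T,.048))
ss=np.array([[447,204],[478,205],[453,275],[481,279]])/3.5+[280,230]; print("stop top side",unproj(ss,S,.048))
print("pin side", unproj([320.2,171.1],S,.043))
E
```

```text
[([164.9, 236.6, 53.5, 25.7], 0.92), ([232.1, 244.5, 49.5, 32.6], 0.77), ([151.9, 137.6, 46.0, 34.8], 0.64), ([231.1, 160.0, 23.4, 48.3], 0.56)]
[([326.2, 130.2, 22.2, 30.8], 0.94), ([301.4, 163.7, 40.8, 15.1], 0.93), ([256.8, 148.9, 18.8, 25.4], 0.59), ([242.9, 176.6, 33.5, 27.2], 0.58)]
[0.53228452 0.23280436 0.043     ] [[0.5856583  0.22185087 0.06      ]
 [0.48331281 0.2299139  0.06      ]] -0.07862008890447093
0 [ 0.53546912  0.23058587 -0.09949164] 43.69140625 844.0
1 [ 0.53788724  0.23024887 -0.09394403] 76.23828125 844.0
plate [[ 0.65553585 -0.18291872  0.012     ]
 [ 0.63328458 -0.26875152  0.012     ]
 [ 0.44478757 -0.21503053  0.012     ]
 [ 0.46815451 -0.13063257  0.012     ]]
mid [ 0.55044063 -0.19933334  0.012     ] yaw -0.2748856194921734 0.08867010872054315 0.19453947402875352
seat [[ 0.5650576  -0.20622582  0.045     ]] [[ 0.57434886 -0.20570111  0.045     ]]
stop top [[ 0.62219517 -0.19628961  0.048     ]
 [ 0.61152024 -0.24459818  0.048     ]
 [ 0.635206   -0.2011227   0.048     ]
 [ 0.62506903 -0.24629292  0.048     ]]
stop top side [[ 0.6261524  -0.19835039  0.048     ]
 [ 0.64158819 -0.20188322  0.048     ]
 [ 0.61467459 -0.24289006  0.048     ]
 [ 0.62734977 -0.24771968  0.048     ]]
pin side [[0.53278534 0.22315578 0.043     ]]
```

Candidates in the top view: grey (240,185) and grey (290,187) in the rack; teal (174,154), teal (191,249) and blue (257,261) on the bench. The grey one at (240,185) is the target: it lies in the wooden rack, and the crop shows it is clearly longer than the one at (290,187). The fixture is at (440,178), dial towards the robot. I'm moving over the pin for a closer look.

```bash
python3 -m pendant '[[0.094,-0.0368,-0.0162,0.004,0,0,0],[0.094,-0.0368,-0.0162,0.004,0,0,0],[0.094,-0.0368,-0.0162,0.004,0,0,0],[0.094,-0.0368,-0.0162,0.004,0,0,0],[0.094,-0.0368,-0.0162,0.004,0,0,0],[0.094,-0.0368,-0.0162,0.004,0,0,0],[0.094,-0.0368,-0.0162,0.004,0,0,0],[0.094,-0.0368,-0.0162,0.004,0,0,0],[0.094,-0.0368,-0.0162,0.004,0,0,0],[0.094,-0.0368,-0.0162,0.004,0,0,0],[0.094,-0.0368,-0.0162,0.004,0,0,0],[0.094,-0.0368,-0.0162,0.004,0,0,0],[0.094,0,0,0,0,0,-0.103],[0.094,0,0,0,0,0,-0.103],[0.094,0,0,0,0,0,0]]' 40
cat >> h.py <<'E'
def Rt(yaw,tilt):
    # yaw: direction (robot side -> away) of pin axis; tool x points back toward robot; tilt>0: robot-side end down
    a=np.array([np.cos(yaw),np.sin(yaw),0]); x=-a; z=np.array([0,0,-1.]); y=np.cross(z,x)
    return R.from_matrix(np.c_[x,y,z])*R.from_rotvec([0,-tilt,0])
def delta(pos,Rg,frm=None):
    s=get_state(); R0=R.from_quat(s["eef_rot"]); 
    return np.round(R0.inv().apply(np.array(pos)-s["tcp_pos"]),4), np.round((R0.inv()*Rg).as_rotvec(),4)
E
python3 - <<'E'
from h import *
s=get_state();print(s["t"],s["tcp_pos"],s["qpos"])
W=cams.camera_params("wrist");im=cams.get_image("wrist");cv2.imwrite("pics/c_w.png",im[:,:,::-1])
C=-np.array(W["camera_from_world"])[:3,:3].T@np.array(W["camera_from_world"])[:3,3]
print(R.from_quat(s["eef_rot"]).inv().apply(C-s["tcp_pos"]))
print(cams.tip_of("long_pin_center","wrist"))
tr=cams.trace("long_pin_center","wrist"); print([(t["box"],t["conf"]) for t in tr])
for i,t in enumerate(tr): np.save(f"tr{i}.npy",t["region"])
print(delta([0.5365,0.2305,0.024],Rt(-.097,0)))
E
```

```text
t: 2.3
tcp_pos: [0.5356, 0.2306, 0.1573]
eef_rot: [0.049, 0.999, -0.0, -0.0]
ft_force: [0.1, 0.4, -0.1]
width: 0.0937
2.3 [0.53555454 0.23058945 0.15730272] [ 2.58172550e-01  2.66146221e-01  1.57156879e+00  3.84273579e-05
  1.30411853e+00 -1.21365375e+00]
[ 0.08316335 -0.0003772  -0.179183  ]
[{'xy': [323.7, 189.5], 'conf': 0.95}, {'xy': [488.7, 238.6], 'conf': 0.7}]
[([210.2, 0.0, 98.6, 49.7], 0.71), ([305.8, 130.1, 42.3, 122.9], 0.67), ([380.1, 2.2, 130.5, 47.9], 0.67), ([436.4, 196.1, 101.7, 74.7], 0.64)]
(array([-0.0014, -0.0006,  0.1335]), array([ 0.    ,  0.0001, -0.0022]))
```

View pics/c_w.png

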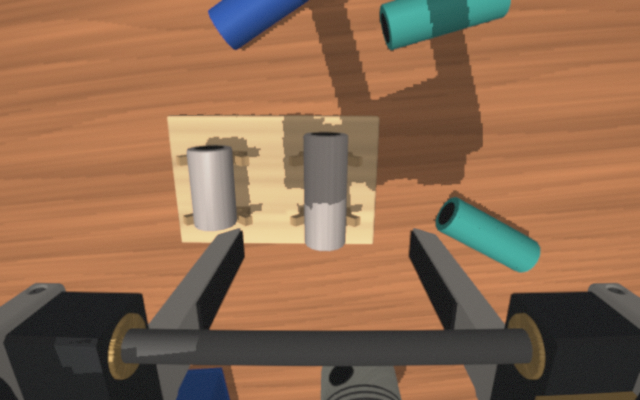

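The wrist view shows the long grey pin at (326,190), centred between the fingers, the short one at (212,187), and the blue and teal pieces outside the rack. I'll refine the fit.

```bash
python3 - <<'E'
from h import *
from scipy.optimize import minimize
W=cams.camera_params("wrist");M=np.load("tr1.npy").astype(np.float32)
def cost(v):
    return ((hullmask(proj(cyl(v[0],v[1],.043,v[2],0,.1),W))-M)**2).sum()
v0=np.array([.5365,.2305,-.097])
r=minimize(cost,v0,method="Nelder-Mead",options=dict(initial_simplex=[v0,v0+[.01,0,0],v0+[0,.01,0],v0+[0,0,.1]]))
print(r.x,r.fun,M.sum())
print(unproj([323.7,189.5],W,.043))
print(delta([r.x[0],r.x[1],0.024],Rt(r.x[2],0)))
im=cv2.imread("pics/c_w.png");cv2.drawContours(im,[cv2.convexHull(proj(cyl(*r.x[:2],.043,r.x[2],0,.1),W).astype(np.int32))],-1,(0,255,0),1)
cv2.imwrite("pics/c_w2.png",cv2.resize(im[90:280,160:400],None,fx=3,fy=3))
E
```

```text
[ 0.53668144  0.22967603 -0.1057013 ] 62.71484375 4993.0
[[0.5357975  0.22837937 0.043     ]]
(array([-0.0017, -0.0014,  0.1335]), array([0.    , 0.0001, 0.0065]))
```

View pics/c_w2.png

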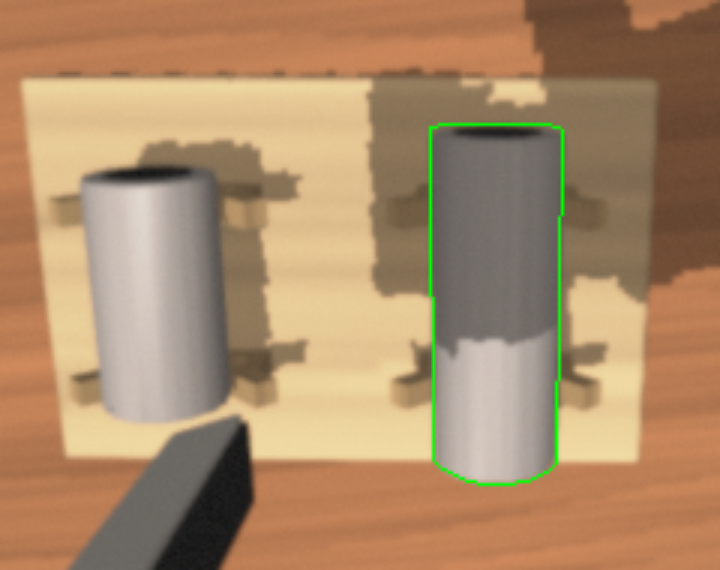

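The pin is confirmed as the longer grey steel one in the rack, and the fitted outline matches it. Descending and gripping.

```bash
python3 -m pendant '[[0.094,-0.0017,-0.0014,0.0235,0,0,0.006],[0.094,0,0,0.025,0,0,0],[0.094,0,0,0.025,0,0,0],[0.094,0,0,0.025,0,0,0],[0.094,0,0,0.02,0,0,0],[0.094,0,0,0.014,0,0,0],[0.094,0,0,0,0,0,0],[0.03,0,0,0,0,0,0],[0.03,0,0,0,0,0,0],[0.03,0,0,0,0,0,0],[0.03,0,0,0,0,0,0],[0.03,0,0,0,0,0,0],[0.03,0,0,0,0,0,0]]' 55
```

```text
t: 3.75
tcp_pos: [0.537, 0.2295, 0.0252]
eef_rot: [0.052, 0.999, 0.0, 0.0]
ft_force: [-1.2, 0.4, 0.5]
width: 0.0497
```

```bash
python3 -m pendant '[[0.03,0,0,0,0,0,0],[0.03,0,0,0,0,0,0],[0.03,0,0,0,0,0,0],[0.03,0,0,0,0,0,0]]'
```

```text
t: 4.15
tcp_pos: [0.5368, 0.2294, 0.025]
eef_rot: [0.052, 0.999, -0.0, -0.0]
ft_force: [0.1, -0.3, -0.0]
width: 0.0365
```

```bash
python3 -m pendant '[[0.03,0,0,-0.02,0,0,0],[0.03,0,0,-0.035,0,0,0],[0.03,0,0,-0.04,0,0,0],[0.03,0,0,-0.04,0,0,0],[0.03,-0.0107,-0.0421,-0.003,0,0,0],[0.03,-0.0107,-0.0421,-0.003,0,0,0],[0.03,-0.0107,-0.0421,-0.003,0,0,0],[0.03,-0.0107,-0.0421,-0.003,0,0,0],[0.03,-0.0107,-0.0421,-0.003,0,0,0],[0.03,-0.0107,-0.0421,-0.003,0,0,0],[0.03,-0.0107,-0.0421,-0.003,0,0,0],[0.03,-0.0107,-0.0421,-0.003,0,0,0],[0.03,-0.0107,-0.0421,-0.003,0,0,0],[0.03,-0.0107,-0.0421,-0.003,0,0,0],[0.03,0,0,0,0,0,0.083],[0.03,0,0,0,0,0,0.083],[0.03,0,0,0,0,0,0]]'
python3 - <<'E'
from h import *
s=get_state();print(s["t"],s["tcp_pos"],s["qpos"],s["ft_force"],s["width"])
W=cams.camera_params("wrist");im=cams.get_image("wrist");cv2.imwrite("pics/d_w.png",im[:,:,::-1])
import pickle;pickle.dump((W,s),open("d_w.pkl","wb"))
im=cams.get_image("side");cv2.imwrite("pics/d_s.png",im[:,:,::-1])
E
```

```text
t: 5.85
tcp_pos: [0.5981, -0.2001, 0.1873]
eef_rot: [0.135, 0.991, 0.001, -0.002]
ft_force: [-0.4, -0.2, -5.4]
width: 0.0367
5.85 [ 0.5980895  -0.20014195  0.1873187 ] [-4.60173195e-01  3.40323950e-01  1.41138167e+00  2.71024723e-04
  1.39466774e+00 -1.76035734e+00] [-0.35904421 -0.21865306 -5.42500979] 0.03668268007945575
```

View pics/d_w.png

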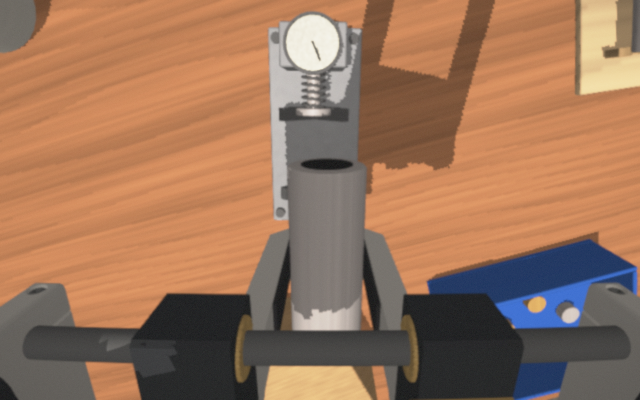

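View pics/d_s.png

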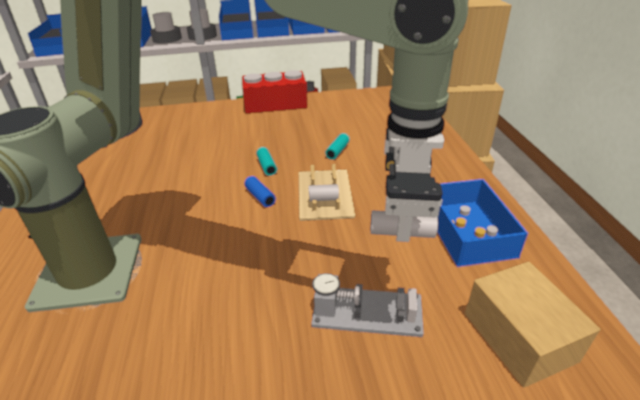

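The pin is gripped and held between the fingers (−5.4 N on the wrist). The wrist view shows the dial at (313,42), the disc at about (315,112), and plate corners near (270,30), (361,30) and (278,217). Enlarging to fit the fixture.

```bash
python3 - <<'E'
import cv2
im=cv2.imread("pics/d_w.png")
cv2.imwrite("pics/d_w2.png",cv2.resize(im[5:225,250:390],None,fx=2.7*1,fy=2.7,interpolation=cv2.INTER_CUBIC))
im=cv2.imread("pics/a_top.png")
cv2.imwrite("pics/d_t2.png",cv2.resize(im[125:230,405:475],None,fx=5.6,fy=5.6,interpolation=cv2.INTER_CUBIC))
E
```

```text
(no output)
```

View pics/d_w2.png

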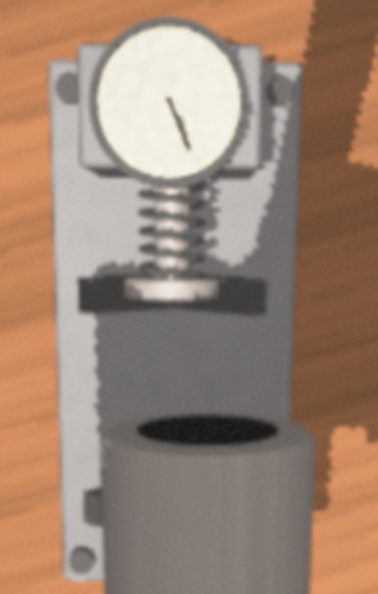

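View pics/d_t2.png

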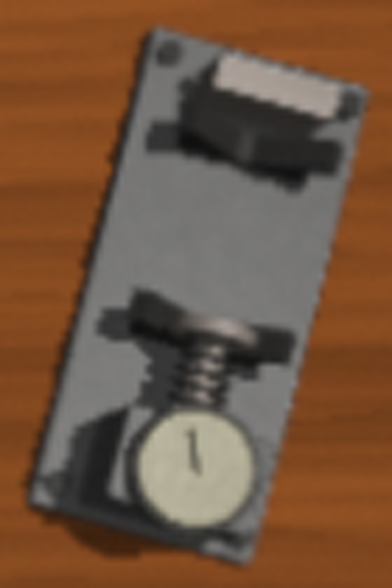

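```bash
cat > fit.py <<'E'
from h import *
import pickle
from scipy.optimize import least_squares
W,s=pickle.load(open("d_w.pkl","rb"));T=cams.camera_params("top");S=cams.camera_params("side")
w=lambda a:np.array(a)/2.7+[250,5]-.3
t=lambda a:np.array(a)/5.6+[405,125]-.4
sd=lambda a:np.array(a)/3.5+[280,230]-.35
obs=[(W,w([265,280]),(-44,33,3)),(W,w([80,280]),(-44,-33,3)),(W,w([265,313]),(-32,33,3)),(W,w([80,313]),(-32,-33,3)),
(W,w([52,62]),('a',-1)),(W,w([300,65]),('a',1)),(W,w([65,578]),('b',-1)),
(T,t([222,52]),(64,24,3)),(T,t([340,85]),(64,-24,3)),(T,t([213,82]),(50,24,3)),(T,t([335,112]),(50,-24,3)),
(T,t([155,28]),('b',1)),(T,t([367,90]),('b',-1)),(T,t([248,562]),('a',-1)),(T,t([30,503]),('a',1)),
(S,sd([447,204]),(50,24,3)),(S,sd([478,205]),(64,24,3)),(S,sd([453,275]),(50,-24,3)),(S,sd([481,279]),(64,-24,3))]
def model(v,o):
    x,y,yaw,xa,xb,hw=v
    q=o[2]
    q=np.array([xa if q[0]=='a' else xb,hw*q[1],-.033]) if isinstance(q[0],str) else np.array(q)/1e3
    c,n=np.cos(yaw),np.sin(yaw)
    return proj([x+c*q[0]-n*q[1],y+n*q[0]+c*q[1],.045+q[2]],o[0])[0]
def run(cs,v0=[.57,-.207,-.27,-.12,.075,.044]):
    ob=[o for o in obs if any(o[0] is c for c in cs)]
    r=least_squares(lambda v:np.concatenate([model(v,o)-o[1] for o in ob]),v0,loss="soft_l1")
    return r,ob
for n,cs in(("W",(W,)),("T",(T,)),("WT",(W,T)),("WTS",(W,T,S))):
    r,ob=run(cs); print(n,np.round(r.x,4),np.round(np.sqrt(np.mean(r.fun**2)),2))
    if n=="WTS":print(np.round([model(r.x,o)-o[1] for o in ob],1).tolist())
E
python3 fit.py
```

```text
W [ 0.5706 -0.2057 -0.2848 -0.1167  0.0765  0.0438] 1.26
T [ 0.5715 -0.2046 -0.2827 -0.1186  0.0756  0.0439] 0.36
WT [ 0.5708 -0.2051 -0.281  -0.117   0.0762  0.044 ] 0.93
WTS [ 0.5711 -0.2053 -0.2818 -0.1173  0.0759  0.0439] 0.89
[[2.3, 0.3], [-2.3, -0.4], [2.0, 1.5], [-2.0, 0.8], [-0.2, -0.1], [0.4, -0.3], [0.9, -0.1], [0.2, -0.5], [0.6, -0.2], [0.3, 0.3], [-0.0, 1.2], [0.3, 0.1], [0.3, -0.0], [0.6, -0.1], [0.7, -0.6], [-0.2, -0.5], [-1.2, -0.2], [-1.0, 0.3], [-0.7, -0.2]]
```

```bash
python3 - <<'E'
from h import *
import pickle
W,s=pickle.load(open("d_w.pkl","rb"));S=cams.camera_params("side")
R0=R.from_quat(s["eef_rot"]);p=s["tcp_pos"]
ax=R0.apply([1,0,0]);yaw=np.arctan2(-ax[1],-ax[0]);print("yaw",yaw,ax)
im=cv2.imread("pics/d_w.png");im2=cv2.imread("pics/d_s.png")
c=p+R0.apply([0,0,-.019]);P=cyl(*c,yaw,0,.1)
for I,C in((im,W),(im2,S)):
    for k in(0,48): cv2.polylines(I,[proj(P[k:k+48],C).astype(np.int32).reshape(-1,1,2)],True,(0,255,0),1)
cv2.imwrite("pics/e1.png",cv2.resize(im[130:330,230:430],None,fx=3,fy=3));cv2.imwrite("pics/e2.png",cv2.resize(im2[180:260,350:460],None,fx=5,fy=5))
E
```

```text
yaw -0.27065760787303195 [-0.96358489  0.26736228  0.00464482]
```

View pics/e1.png

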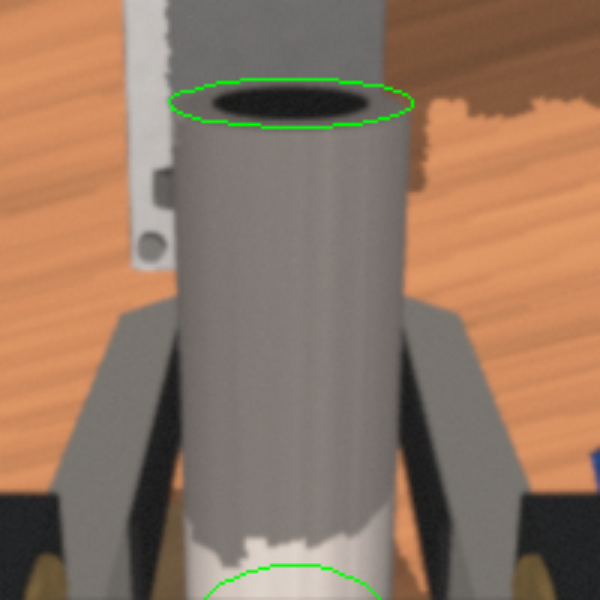

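View pics/e2.png

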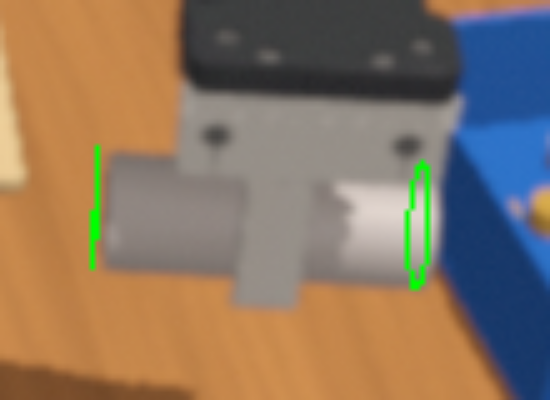

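```bash
cat > plan.py <<'E'
from h import *
SEAT=np.array([.571,-.2053,.045]);YAW=-.282
def pose(xc,zc,tilt,yc=0):
    Rg=Rt(YAW,tilt); a=np.array([np.cos(YAW),np.sin(YAW),0]);l=np.array([-np.sin(YAW),np.cos(YAW),0])
    c=SEAT+a*xc/1e3+l*yc/1e3+np.array([0,0,zc/1e3])
    return c+Rg.apply([0,0,.018]),Rg
def now():
    s=get_state();R0=R.from_quat(s["eef_rot"]);c=s["tcp_pos"]+R0.apply([0,0,-.018])-SEAT
    cy,sy=np.cos(YAW),np.sin(YAW);x=R0.as_matrix()[:,0]
    print("t",round(s["t"],2),"pin in seat mm",np.round([c[0]*cy+c[1]*sy,-c[0]*sy+c[1]*cy,c[2]]*np.array(1000),1),"tilt deg",np.round(np.degrees(-np.arcsin(x[2])),2),"yaw",np.round(np.arctan2(-x[1],-x[0]),4),"F",np.round(s["ft_force"],1),"w",s["width"])
def rows(start,seq,w=.03):
    p0,R0=start
    for (xc,zc,th) in seq:
        p,Rg=pose(xc,zc,np.radians(th))
        print(np.round(np.r_[R0.inv().apply(p-p0),(R0.inv()*Rg).as_rotvec()],4).tolist(),"->",xc,zc,th)
        p0,R0=p,Rg
E
python3 - <<'E'
from plan import *
now()
s=get_state();st=(s["tcp_pos"],R.from_quat(s["eef_rot"]))
rows(st,[(22,60,22)])
E
```

```text
t 5.95 pin in seat mm [ 25.   13.1 161.1] tilt deg -0.19 yaw -0.2679 F [ 0.4  0.4 -5.8] w 0.03688809681970351
[-0.004, -0.0132, 0.0998, 0.0034, -0.3872, 0.0138] -> 22 60 22
```

```bash
python3 -m pendant '[[0.03,-0.001,-0.0033,0.025,0,0,0],[0.03,-0.001,-0.0033,0.025,0,0,0],[0.03,-0.001,-0.0033,0.025,0,0,0],[0.03,-0.001,-0.0033,0.025,0,0,0],[0.03,0,0,0,0.001,-0.129,0.0046],[0.03,0,0,0,0.001,-0.129,0.0046],[0.03,0,0,0,0.001,-0.129,0.0046],[0.03,0,0,0,0,0,0],[0.03,0,0,0,0,0,0]]'
python3 - <<'E'
from plan import *
now()
s=get_state();st=(s["tcp_pos"],R.from_quat(s["eef_rot"]))
rows(st,[(22,17,22),(12,17,22),(2,17,22),(-9,17,22)])
for n in("side","top","wrist"):cv2.imwrite(f"pics/f_{n}.png",cams.get_image(n)[:,:,::-1])
im=cv2.imread("pics/f_side.png");cv2.imwrite("pics/f_s2.png",cv2.resize(im[210:350,290:450],None,fx=4.5,fy=4.2))
im=cv2.imread("pics/f_top.png");cv2.imwrite("pics/f_t2.png",cv2.resize(im[110:240,380:510],None,fx=4,fy=4))
E
```

```text
t: 6.85
tcp_pos: [0.5988, -0.2131, 0.0892]
eef_rot: [0.138, 0.972, -0.027, 0.188]
ft_force: [1.4, -0.5, -4.9]
width: 0.0367
t 6.85 pin in seat mm [22.2  0.2 60.9] tilt deg 21.93 yaw -0.2825 F [ 1.4 -0.5 -4.9] w 0.03665515716956026
[0.0165, -0.0002, 0.0406, -0.0002, -0.0013, -0.0005] -> 22 17 22
[0.0093, 0.0, -0.0037, 0.0, 0.0, 0.0] -> 12 17 22
[0.0093, -0.0, -0.0037, 0.0, 0.0, 0.0] -> 2 17 22
[0.0102, 0.0, -0.0041, 0.0, 0.0, 0.0] -> -9 17 22
```

View pics/f_s2.png

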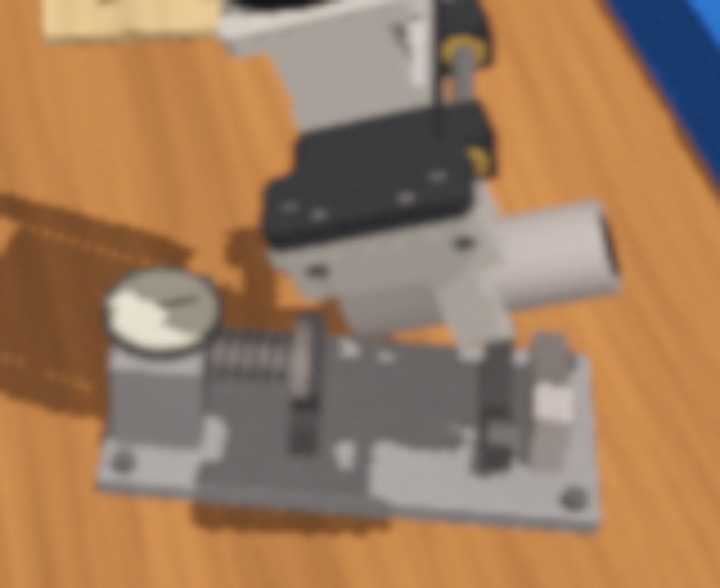

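View pics/f_wrist.png

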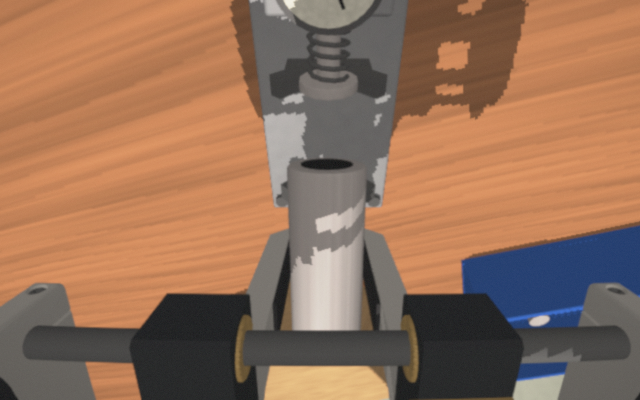

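Side view: pin sloping above the fixture with its lower end towards the disc. Wrist view: disc at (328,85) and pin end at (327,165), so they line up laterally. Descending.

```bash
python3 -m pendant '[[0.03,0.0041,0,0.0102,0,0,0],[0.03,0.0041,0,0.0102,0,0,0],[0.03,0.0041,0,0.0102,0,0,0],[0.03,0.0041,0,0.01,0,0,0],[0.03,0,0,0,0,0,0],[0.03,0,0,0,0,0,0]]' 60; python3 -c "
from plan import *
now()"; python3 -m pendant '[[0.03,0.0047,0,-0.0019,0,0,0],[0.03,0.0047,0,-0.0019,0,0,0],[0.03,0.0047,0,-0.0019,0,0,0],[0.03,0,0,0,0,0,0]]';python3 - <<'E'
from plan import *
now()
for n in("side","wrist"):cv2.imwrite(f"pics/g_{n}.png",cams.get_image(n)[:,:,::-1])
im=cv2.imread("pics/g_side.png");cv2.imwrite("pics/g_s2.png",cv2.resize(im[210:350,290:450],None,fx=4.5,fy=4.2))
im=cv2.imread("pics/g_wrist.png");cv2.imwrite("pics/g_w2.png",cv2.resize(im[0:220,230:430],None,fx=2.7,fy=2.7))
E
```

```text
t: 7.6
tcp_pos: [0.5996, -0.2139, 0.0451]
eef_rot: [0.139, 0.972, -0.027, 0.19]
ft_force: [-0.0, 0.3, -5.3]
width: 0.0369
t 7.6 pin in seat mm [23.1 -0.3 16.8] tilt deg 22.08 yaw -0.284 F [-0.   0.3 -5.3] w 0.036873193669858716
t: 8.0
tcp_pos: [0.5863, -0.2105, 0.0476]
eef_rot: [0.139, 0.971, -0.028, 0.192]
ft_force: [3.7, -1.4, -6.4]
width: 0.0368
t 8.0 pin in seat mm [ 9.3 -0.7 19.2] tilt deg 22.38 yaw -0.2839 F [ 3.7 -1.4 -6.4] w 0.03682405272168219
```

View pics/g_s2.png

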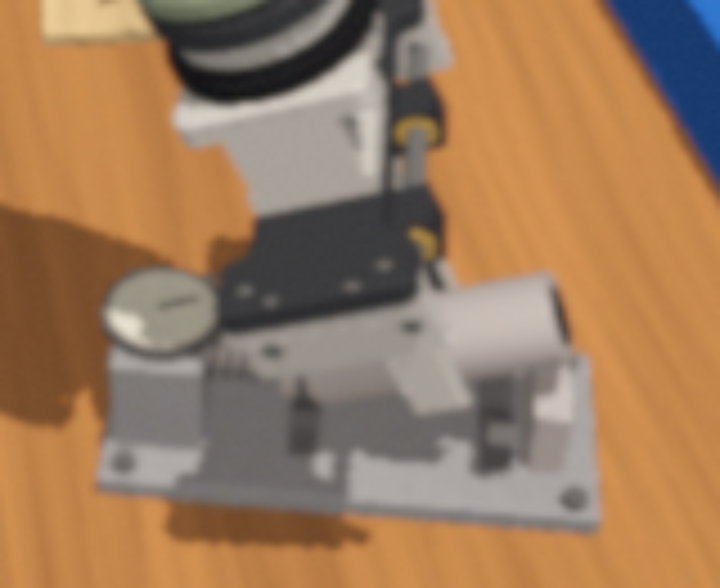

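View pics/g_w2.png

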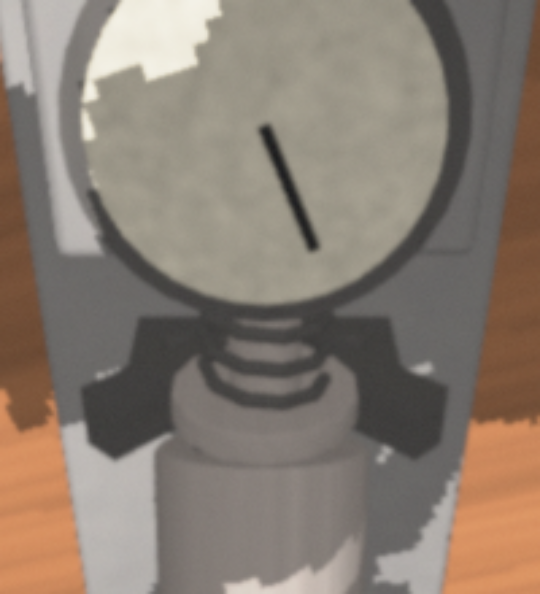

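```bash
python3 -c "
from plan import *
now()"; python3 -m pendant '[[0.03,0.005,0,-0.0014,0,0,0],[0.03,0.005,0,-0.0014,0,0,0],[0.03,0,0,0,0,0,0],[0.03,0,0,0,0,0,0]]';python3 -c "
from plan import *
now()"
```

```text
t 8.1 pin in seat mm [ 9.7 -0.7 19.2] tilt deg 22.38 yaw -0.284 F [ 3.5 -0.6 -6.2] w 0.03655203953111243
t: 8.5
tcp_pos: [0.5782, -0.2083, 0.0473]
eef_rot: [0.139, 0.971, -0.028, 0.193]
ft_force: [6.7, -1.2, -4.3]
width: 0.0371
t 8.5 pin in seat mm [ 0.8 -0.9 18.9] tilt deg 22.53 yaw -0.2841 F [ 6.7 -1.2 -4.3] w 0.037108011327059515
```

```bash
python3 -m pendant '[[0.03,0.005,0,-0.0014,0,0,0],[0.03,0.0052,0,-0.0014,0,0,0],[0.03,0,0,0,0,0,0],[0.03,0,0,0,0,0,0]]';python3 - <<'E'
from plan import *
now()
for n in("side","wrist"):cv2.imwrite(f"pics/i_{n}.png",cams.get_image(n)[:,:,::-1])
im=cv2.imread("pics/i_side.png");im=cv2.resize(im[210:350,290:450],None,fx=4,fy=4)[:,:400*2]
im2=cv2.imread("pics/i_wrist.png");cv2.imwrite("pics/i_w2.png",cv2.resize(im2[0:220,230:430],None,fx=2.7,fy=2.7));cv2.imwrite("pics/i_s2.png",im)
E
```

```text
t: 8.9
tcp_pos: [0.5697, -0.206, 0.0472]
eef_rot: [0.139, 0.97, -0.029, 0.195]
ft_force: [8.1, -0.4, -3.8]
width: 0.0369
t 8.9 pin in seat mm [-8.  -1.  18.9] tilt deg 22.73 yaw -0.2846 F [ 8.1 -0.4 -3.8] w 0.03685460138013131
```

View pics/i_s2.png

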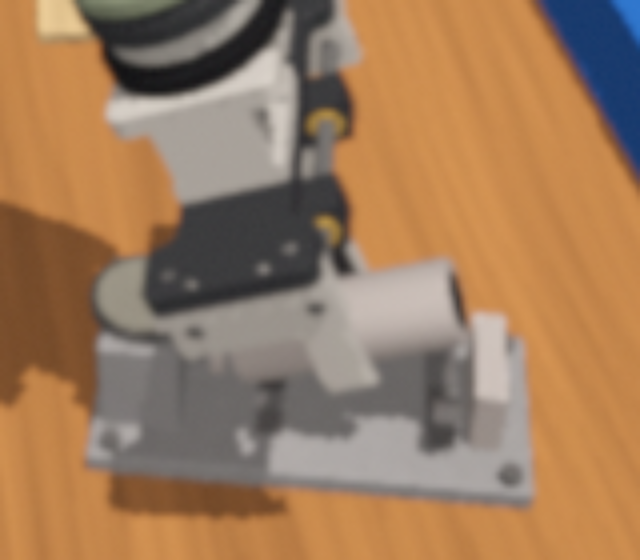

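View pics/i_w2.png

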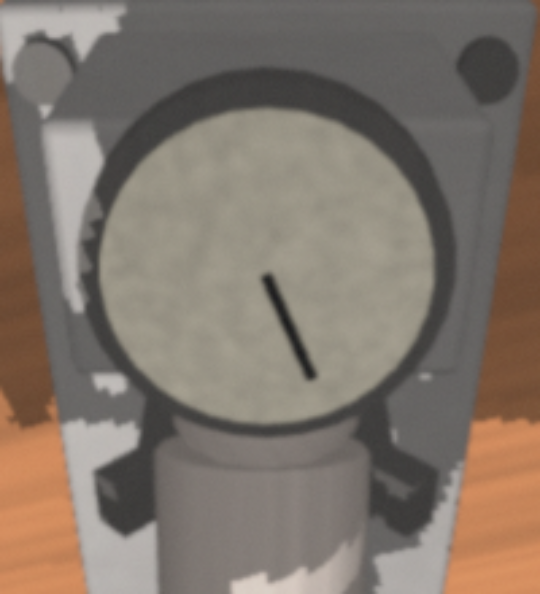

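```bash
python3 -m pendant '[[0.03,0.0028,0.0007,-0.0011,0,0,0],[0.03,0,0,0,0,0,0],[0.03,0,0,0,0,0,0]]';python3 - <<'E'
from plan import *
now()
rows(pose(-11,18.9,np.radians(22.8)),[(-11,14.6,18),(-10.5,10.5,13),(-10,7,8),(-9.5,4,4),(-9,2,0)])
E
```

```text
t: 9.3
tcp_pos: [0.5673, -0.2052, 0.0475]
eef_rot: [0.139, 0.97, -0.029, 0.195]
ft_force: [9.5, -2.9, -3.7]
width: 0.0372
t 9.3 pin in seat mm [-10.5  -0.8  19.1] tilt deg 22.79 yaw -0.2839 F [ 9.5 -2.9 -3.7] w 0.03724257280339412
[0.0032, 0.0, 0.0039, 0.0, 0.0838, 0.0] -> -11 14.6 18
[0.0024, -0.0, 0.004, 0.0, 0.0873, -0.0] -> -10.5 10.5 13
[0.0019, 0.0, 0.0035, -0.0, 0.0873, 0.0] -> -10 7 8
[0.0012, -0.0, 0.003, -0.0, 0.0698, 0.0] -> -9.5 4 4
[0.0009, 0.0, 0.002, 0.0, 0.0698, 0.0] -> -9 2 0
```

```bash
python3 -m pendant '[[0.03,0.0016,0.0002,0.0019,0,0.042,0],[0.03,0.0016,0.0002,0.002,0,0.042,0],[0.03,0.0012,0,0.002,0,0.0436,0],[0.03,0.0012,0,0.002,0,0.0436,0],[0.03,0,0,0,0,0,0]]';python3 - <<'E'
from plan import *
now()
E
python3 -m pendant '[[0.03,0.001,0,0.0018,0,0.0436,0],[0.03,0.0009,0,0.0018,0,0.0436,0],[0.03,0,0,0,0,0,0]]';python3 - <<'E'
from plan import *
now()
for n in("side","wrist"):cv2.imwrite(f"pics/j_{n}.png",cams.get_image(n)[:,:,::-1])
im=cv2.imread("pics/j_side.png");im=cv2.resize(im[210:350,290:450],None,fx=4,fy=4)
im2=cv2.imread("pics/j_wrist.png");cv2.imwrite("pics/j_w2.png",cv2.resize(im2[0:220,230:430],None,fx=2.7,fy=2.7));cv2.imwrite("pics/j_s2.png",im)
E
```

```text
t: 9.8
tcp_pos: [0.5661, -0.2047, 0.0378]
eef_rot: [0.141, 0.984, -0.018, 0.112]
ft_force: [8.7, -3.5, -5.3]
width: 0.0366
t 9.8 pin in seat mm [-9.  -0.7 10.3] tilt deg 13.03 yaw -0.2836 F [ 8.7 -3.5 -5.3] w 0.03664521082354523
t: 10.1
tcp_pos: [0.5647, -0.2042, 0.0331]
eef_rot: [0.141, 0.988, -0.011, 0.069]
ft_force: [6.9, -3.7, -6.5]
width: 0.0367
t 10.1 pin in seat mm [-8.9 -0.7  5.9] tilt deg 8.01 yaw -0.2837 F [ 6.9 -3.7 -6.5] w 0.03669500598303486
```

View pics/j_s2.png

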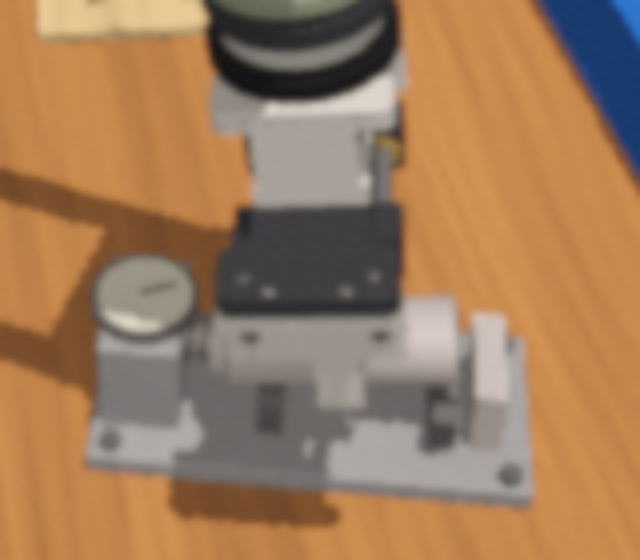

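View pics/j_wrist.png

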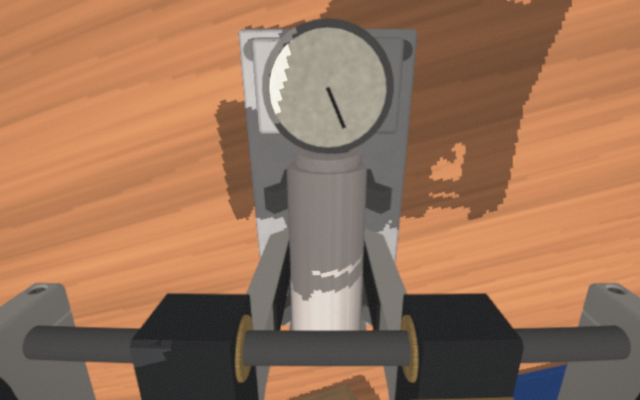

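Pin pressed onto the disc, upper end clear of the stop and centred over the V supports. I'll finish tipping.

```bash
python3 -m pendant '[[0.03,0.0012,0.0002,0.0025,0,0.0698,0],[0.03,0.0009,0.0002,0.002,0,0.0698,0],[0.03,0,0,0,0,0,0],[0.03,0,0,0,0,0,0]]';python3 -c "
from plan import *
now()"
python3 -m pendant '[[0.03,0,0,0.001,0,0,0],[0.03,0,0,0.001,0,0,0],[0.03,0,0,0,0,0,0]]';python3 - <<'E'
from plan import *
now()
for n in("side",):cv2.imwrite(f"pics/k_{n}.png",cams.get_image(n)[:,:,::-1])
im=cv2.imread("pics/k_side.png");im=cv2.resize(im[210:350,290:450],None,fx=4,fy=4)
cv2.imwrite("pics/k_s2.png",im)
E
```

```text
t: 10.6
tcp_pos: [0.5627, -0.203, 0.0272]
eef_rot: [0.141, 0.99, -0.001, -0.0]
ft_force: [8.1, -3.2, -7.4]
width: 0.0367
t 10.6 pin in seat mm [-8.6 -0.   0.2] tilt deg 0.01 yaw -0.2837 F [ 8.1 -3.2 -7.4] w 0.036723480580804366
t: 10.9
tcp_pos: [0.5627, -0.203, 0.027]
eef_rot: [0.141, 0.99, -0.001, 0.0]
ft_force: [5.3, -1.6, -0.1]
width: 0.0367
t 10.9 pin in seat mm [-8.6 -0.   0. ] tilt deg 0.06 yaw -0.2835 F [ 5.3 -1.6 -0.1] w 0.03666355033594827
```

View pics/k_s2.png

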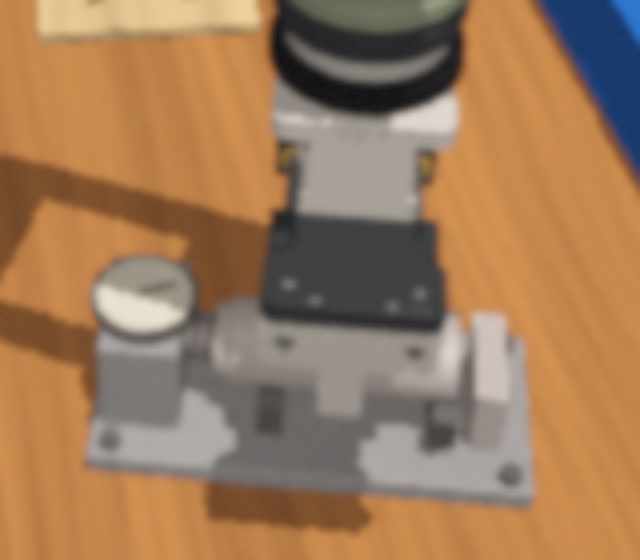

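Level in both V supports (Fz went from −7.4 to −0.1 N and z stopped at seat height). Letting the spring carry the pin to the stop.

```bash
python3 -m pendant '[[0.03,-0.002,0,-0.0003,0,0,0],[0.03,-0.002,0,-0.0003,0,0,0],[0.03,-0.002,0,0,0,0,0],[0.03,-0.001,0,0,0,0,0],[0.03,0,0,0,0,0,0]]';python3 -c "
from plan import *
now()"
python3 -m pendant '[[0.03,-0.001,0,0,0,0,0],[0.03,0,0,0,0,0,0],[0.03,0,0,0,0,0,0]]';python3 - <<'E'
from plan import *
now()
for n in("side","top"):cv2.imwrite(f"pics/l_{n}.png",cams.get_image(n)[:,:,::-1])
im=cv2.imread("pics/l_side.png");im=cv2.resize(im[210:350,290:450],None,fx=4,fy=4)
cv2.imwrite("pics/l_s2.png",im)
E
```

```text
t: 11.45
tcp_pos: [0.5632, -0.203, 0.0269]
eef_rot: [0.141, 0.99, -0.0, -0.007]
ft_force: [-7.6, -1.0, 13.1]
width: 0.0366
t 11.45 pin in seat mm [-7.9  0.  -0.1] tilt deg -0.79 yaw -0.2831 F [-7.6 -1.  13.1] w 0.03661280749123946
t: 11.75
tcp_pos: [0.5636, -0.2032, 0.0269]
eef_rot: [0.141, 0.99, -0.0, -0.008]
ft_force: [-8.2, -0.5, 14.5]
width: 0.037
t 11.75 pin in seat mm [-7.5  0.  -0.1] tilt deg -0.85 yaw -0.2831 F [-8.2 -0.5 14.5] w 0.03695751814263266
```

View pics/l_s2.png

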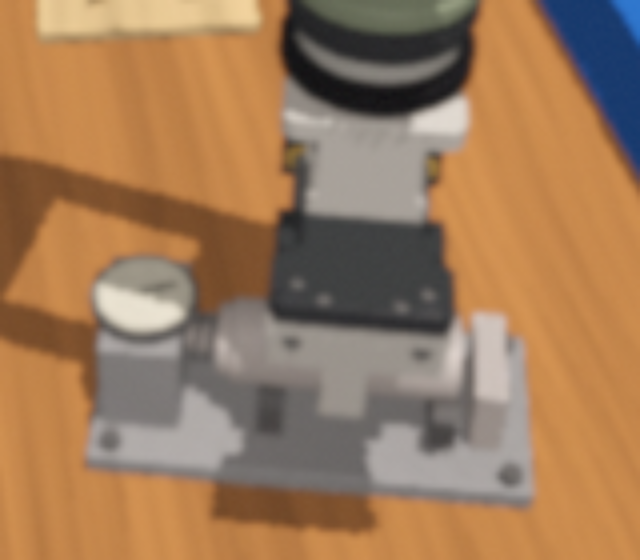

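The pin is at about x=−7.5 and sticking: I'm pressing down about 14 N, so V friction is high. Relieving the downforce.

```bash
python3 -m pendant '[[0.03,0,0,-0.001,0,0,0],[0.03,0,0,-0.001,0,0,0],[0.03,0,0,-0.001,0,0,0],[0.03,0,0,0,0,0,0]]';python3 -c "
from plan import *
now()"
```

```text
t: 12.25
tcp_pos: [0.567, -0.204, 0.0272]
eef_rot: [0.141, 0.99, -0.001, -0.003]
ft_force: [5.1, -4.1, -4.5]
width: 0.0372
t 12.25 pin in seat mm [-4.1  0.2  0.2] tilt deg -0.36 yaw -0.2838 F [ 5.1 -4.1 -4.5] w 0.03718159157529014
```

```bash
python3 -m pendant '[[0.03,-0.001,0,0,0,0,0],[0.03,-0.001,0,0,0,0,0],[0.03,-0.001,0,0,0,0,0],[0.03,0,0,0,0,0,0],[0.03,0,0,0,0,0,0]]';python3 -c "
from plan import *
now()
for n in('side',):cv2.imwrite(f'pics/m_{n}.png',cams.get_image(n)[:,:,::-1])
im=cv2.imread('pics/m_side.png');im=cv2.resize(im[210:350,290:450],None,fx=4,fy=4)
cv2.imwrite('pics/m_s2.png',im)"
```

```text
t: 12.75
tcp_pos: [0.5696, -0.2048, 0.0272]
eef_rot: [0.141, 0.99, -0.0, -0.004]
ft_force: [3.4, -5.0, -4.8]
width: 0.0364
t 12.75 pin in seat mm [-1.4  0.2  0.2] tilt deg -0.42 yaw -0.2838 F [ 3.4 -5.  -4.8] w 0.03641459100557198
```

View pics/m_s2.png

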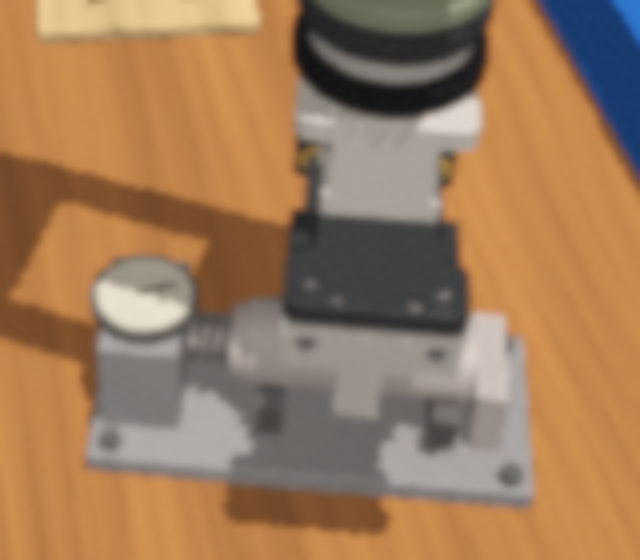

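```bash
python3 -m pendant '[[0.03,-0.001,-0.0007,0,0,0,0],[0.03,-0.0007,-0.0007,0,0,0,0],[0.03,0,0,0,0,0.004,0],[0.03,0,0,0,0,0,0]]';python3 -c "
from plan import *
now()"
```

```text
t: 13.2
tcp_pos: [0.5701, -0.205, 0.0272]
eef_rot: [0.141, 0.99, 0.001, -0.007]
ft_force: [3.8, -1.7, -3.7]
width: 0.0371
t 13.2 pin in seat mm [-0.7  0.1  0.2] tilt deg -0.8 yaw -0.2839 F [ 3.8 -1.7 -3.7] w 0.037141263905705525
```

```bash
python3 -m pendant '[[0.03,0,0,0,0,-0.012,0],[0.03,0,0,0,0,0,0]]' 10; python3 -c "
from plan import *
now()"; python3 -m pendant '[[0.03,0,0,0,0,0,0],[0.03,0,0,0,0,0,0],[0.05,0,0,0,0,0,0],[0.05,0,0,0,0,0,0],[0.05,0,0,0,0,0,0]]' 3;python3 - <<'E'
from plan import *
now()
for n in("side","top","wrist"):cv2.imwrite(f"pics/n_{n}.png",cams.get_image(n)[:,:,::-1])
im=cv2.imread("pics/n_side.png");im=cv2.resize(im[210:350,290:450],None,fx=4,fy=4)
cv2.imwrite("pics/n_s2.png",im)
E
```

```text
t: 13.4
tcp_pos: [0.5698, -0.2049, 0.0273]
eef_rot: [0.142, 0.99, 0.0, -0.001]
ft_force: [4.6, -2.0, -5.1]
width: 0.0373
t 13.4 pin in seat mm [-1.2  0.   0.3] tilt deg -0.08 yaw -0.284 F [ 4.6 -2.  -5.1] w 0.03732467407088953
t: 13.9
tcp_pos: [0.5686, -0.2048, 0.0271]
eef_rot: [0.141, 0.99, 0.0, -0.002]
ft_force: [-0.3, 0.4, 0.3]
width: 0.0496
t 13.9 pin in seat mm [-2.4 -0.2  0.1] tilt deg -0.28 yaw -0.2838 F [-0.3  0.4  0.3] w 0.0496174797570103
```

View pics/n_s2.png

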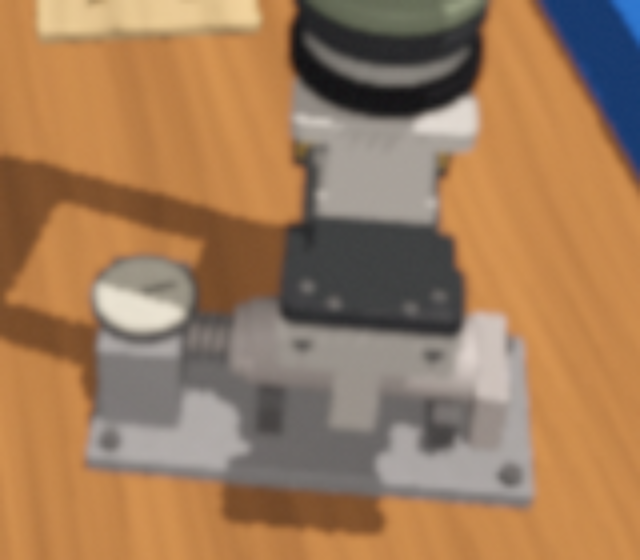

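View pics/n_wrist.png

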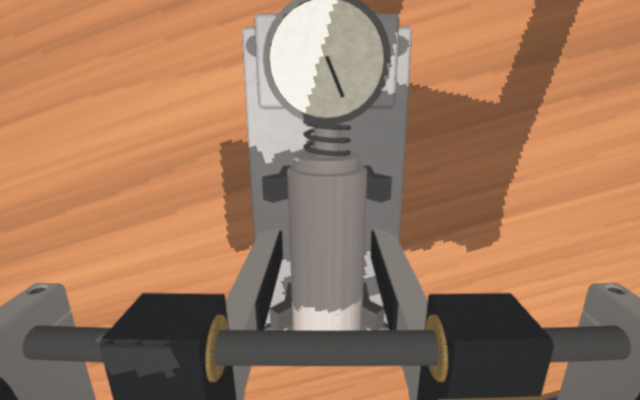

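Released with zero force on the tool: the pin lies between disc and stop. Opening wide, retreating straight up, then checking.

```bash
python3 -m pendant '[[0.075,0,0,0,0,0,0],[0.075,0,0,0,0,0,0],[0.075,0,0,0,0,0,0],[0.075,0,0,-0.01,0,0,0],[0.075,0,0,-0.02,0,0,0],[0.075,0,0,-0.03,0,0,0],[0.075,0,0,-0.035,0,0,0],[0.075,0,0,-0.035,0,0,0],[0.075,0.01,0.04,-0.02,0,0,0],[0.075,0,0.045,0,0,0,0],[0.075,0,0.045,0,0,0,0],[0.075,0,0.04,0,0,0,0],[0.075,0,0,0,0,0,0]]';python3 - <<'E'
from plan import *
now()
for n in("side","top","wrist"):cv2.imwrite(f"pics/o_{n}.png",cams.get_image(n)[:,:,::-1])
T=cams.camera_params("top");S=cams.camera_params("side")
for n,C,b in(("side",S,(slice(220,350),slice(290,450))),("top",T,(slice(120,240),slice(390,510)))):
    im=cv2.imread(f"pics/o_{n}.png");a=cv2.resize(im[b],None,fx=4,fy=4,interpolation=cv2.INTER_CUBIC);cv2.imwrite(f"pics/o_{n}2.png",a)
    P=cyl(*SEAT,YAW,0,.1);q=(proj(P,C)-[b[1].start,b[0].start]+.5)*4
    for k in(0,48):cv2.polylines(a,[q[k:k+48].astype(np.int32).reshape(-1,1,2)],True,(0,255,0),1)
    cv2.imwrite(f"pics/o_{n}3.png",a)
E
```

```text
t: 15.35
tcp_pos: [0.6088, -0.0344, 0.1783]
eef_rot: [0.139, 0.99, 0.001, -0.001]
ft_force: [-0.9, -0.6, 0.4]
width: 0.075
t 15.35 pin in seat mm [-11.2 174.6 151.3] tilt deg -0.11 yaw -0.278 F [-0.9 -0.6  0.4] w 0.07501283576542199
```

View pics/o_side2.png

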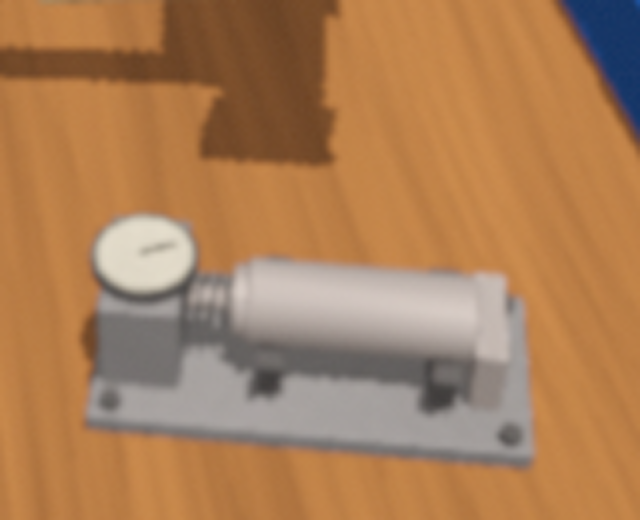

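View pics/o_side3.png

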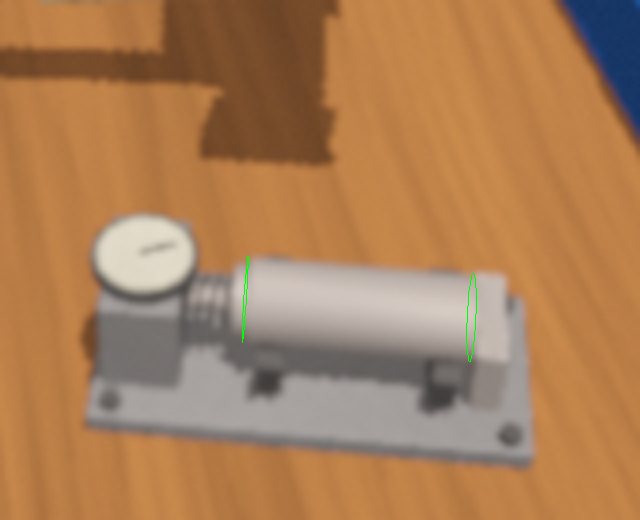

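View pics/o_top3.png

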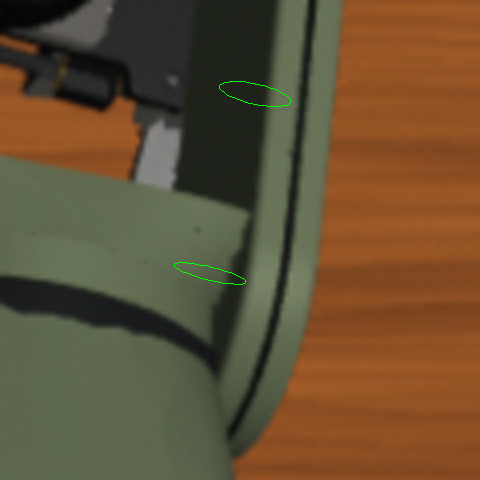

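View pics/o_wrist.png

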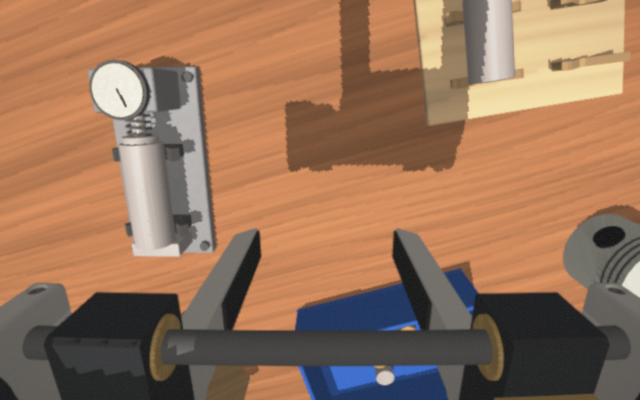

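View pics/o_top.png

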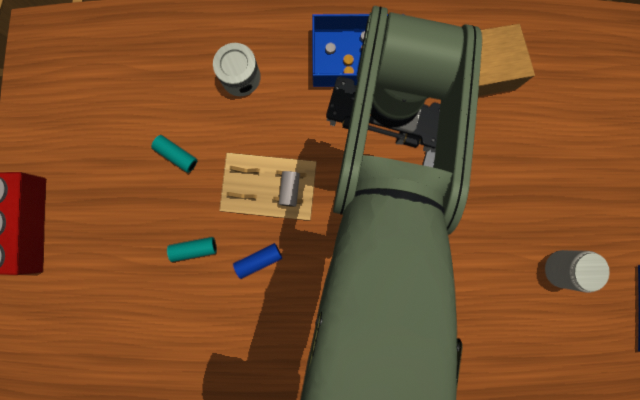

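The side view shows the pin level in both V supports, its right end against the stop at about (475,310) in the crop and the disc on its left end at (240,300). The top view shows the short pin still in the rack at (289,187). Handing in.

```bash
python3 -c "
from station import order,get_state
print(order.hand_in(),get_state()['t'])"
```

```text
the job is handed in; nothing more can be done
the job is handed in; nothing more can be done
```

I put the longer steel pin into the checking fixture and handed the job in at about 15.5 s of robot time. I sloped it at about 22°, pressed the plunger in about 26 mm with its lower end, and tipped the other end down behind the stop. After that I let it move up to the stop, opened the fingers and moved the arm clear.

- **Pin home:** in the last side and wrist pictures the pin lies level in both V supports, held between the plunger disc and the stop. In the side picture it matches the predicted home outline to within about 2 mm.
- **Robot clear:** the tool force was about zero after release. The arm touches nothing.
- **Short pin:** it is still in the rack, and the blue and teal look-alikes have not moved.
- **Stuck once:** on the way to the stop the pin stuck because I was pressing it down with about 14 N. Easing that load freed it.
- **Not checked from above:** the arm blocked the top camera's view of the fixture in the final picture.

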